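# Load the cassette trays on the keyed spindle and latch the retort lid

## Robot

A 6-joint arm with a two-finger parallel gripper is mounted at the origin on the work surface. World frame = base frame: x ahead of the robot, y to its left, z up, the work surface at z = 0. Lengths are in m, angles in rad, forces in N, time in s.
With the tool pointing down it reaches from about 0.3 to 0.825 m from the base axis. Payload 5.4 kg.
Tool frame: the origin (TCP) lies at the very end of the fingers, on their centre line; the grasp point (between the pads) lies 19 mm behind it; z points along the fingers, x is the direction in which the jaws open and shut, and the axes are right-handed (so a half turn about z gives the same grasp; the last joint's range is limited). The gripper opens to 92 mm and grips with 3 to 60 N. Pads are 20 mm wide; open, the fingers measure 128 mm over their backs; the gripper's body (75 mm by 189 mm) begins 69 mm behind the grasp point.
Start: joints at [-1.418, 0.158, 1.597, -0, 1.386, -0.21], TCP at [0.204, -0.538, 0.215] pointing down, gripper open.
Joint ranges: [-2.91, 2.91], [-0.94, 2.29], [0.18, 2.7], [-1.29, 4.43], [0.17, 2.64], [-3, 3]. Speed limits (rad/s): [2.57, 2.57, 3.14, 3.14, 3.14, 3.14].

## Interface

Orientations are given as a rotation vector (axis times angle).
In Python, from workcell import bot gives the robot as it stands. Calls block until the motion is done:
- bot.goto(position, orientation): joint-space move of the TCP to a pose.
- bot.line_to(position, rot=None, max_speed=0.15): straight line of the TCP; rot=None keeps the orientation; max_speed is the mean speed in m/s.
- bot.set_joints(angles): joint-space move.
- bot.set_gripper(opening, newtons=None): opening from 0.0 (shut) to 1.0 (fully open); newtons is the grip in N (None keeps the last); returns when the fingers have stopped.
- bot.hold(seconds).
- bot.inverse_kinematics(position, orientation): joint angles nearest the present ones, or None.
- bot.read_camera(name): name is "scene" or "top" or "wrist"; returns a dict with "pixels" (480x640x3 uint8, blue, green, red), "fx", "fy", "cx", "cy" (pixels), "k1" (the pictures are not rectified: a ray, as slopes to the right and down, at radius r is drawn at 1 + k1 r^2 times it, then the intrinsics apply), "R" (3x3) and "t" (3): a world point X has camera coordinates R X + t. Camera axes: x right, y down, z forward; pixel columns grow to the right and rows downward; lengths in m; the calibration is good to about 2 mm. A picture is of the moment at which its call begins. There is no depth.
A pose or a line that the arm cannot do raises bot.MotionError and nothing moves.
- bot.job_done(): hands the job in, once; it reports no verdict.
Readings, each from a call of its own:
- bot.current_clock(): time.
- bot.current_joints(): joint angles.
- bot.current_joint_vel(): joint speeds.
- bot.current_effort(): joint torques, N m.
- bot.current_ee_pos(): TCP position.
- bot.current_tool_rot(): TCP orientation.
- bot.current_contact_force(): force on the tool from outside, world axes, zero at the start.
- bot.current_ft_torque(): the same for the moment, N m.
- bot.current_opening(): opening from 0.0 (shut) to 1.0 (fully open).
Only numpy, scipy, OpenCV 4.12 (cv2) and the standard library are available. Lean on these libraries where they do the work, as an engineer would, in place of code of your own. Each camera call takes 0.05 s, during which the arm holds its last target.

## Task

Load the tissue processor: stack both cassette trays, kept level, on the drive spindle in its well, in either order, each turned so that the flat in its bore meets the flat of the spindle and it drops fully home. Then shut the lid and turn its T-handle latch a full quarter turn clockwise, so that the lid is drawn tight on its gasket. Leave the specimen jars and the slide box where they stand.

Things in the scene. Friction and masses are not known exactly. Their poses are not given: they have to be found in the camera images.
- tray_a_mid (a point): Round steel tray, 124 mm across, rim 11 mm high, with yellow tissue cassettes lying in it up to 9 mm above its underside; 0.15 to 0.31 kg. An upright hub with a D-shaped bore stands in its middle, 28 mm tall from the tray's underside. The point lies on the hub's axis half-way up (14 mm above the underside); x points to the flat of the bore, z up. A red line on the floor runs to +x.
- tray_a_top (a point): Top of that tray's hub, on the axis, 28 mm above the underside; same axes. The hub is 34 mm across with two parallel outside flats 27 mm apart, square to x, to grip it by; free to grip from 9 mm above the underside up to the top. The bore goes right through: 19.6 mm in diameter, its flat 5.8 mm from the axis on the +x side.
- tray_b_mid (a point): The second tray, the same in every way but with blue cassettes: point half-way up the hub, x to the flat of the bore and to the red line, z up.
- tray_b_top (a point): Top of the second tray's hub, as for the first.
- spindle_shoulder (a point): Drive spindle standing in the middle of the well: an upright D-shaped steel post 18 mm in diameter, its flat 5 mm from the axis on the side of +x. The point is on its axis on top of its shoulder (33 mm across), where the underside of the first tray comes to rest; the second tray's underside rests on the first one's hub, 28 mm higher. A red line beside the shoulder points to +x. z up.
- spindle_tip (a point): Top of the spindle on its axis, 60 mm above the shoulder; same axes. Its edge is chamfered 2.5 mm. The flat is painted red. The spindle could be turned on its axis, but a brake holds it (0.3 N m).
- well (a point): Centre of the mouth of the processor's round well, level with the deck, 150 mm above the bench. The well is 151 mm across, 70 mm deep; round it a black gasket 174 mm across stands 9 mm above the deck. Axes of the machine: +y to its front, on the trays' side, where the latch is; -y to its rear, where the lid's hinge is; z up.
- machine: The tissue processor, a low cream bench machine, fixed. Origin on the bench under the well's centre, axes as for the well. From it the deck reaches 160 mm to the front (+y), 170 mm to the rear and 130 mm to -x; from 132 to 362 mm to +x stands a control module 175 mm high.
- lid_hinge (a point): Point on the lid's hinge line, in the middle of the lid's width and thickness; the line is parallel to the machine's x, 105 mm behind the well's centre and 12 mm above the deck. The lid is a cream plate 200 mm wide, 12 mm thick, reaching 235 mm from the hinge line, toward the machine's front when shut; open, its top edge stands about 400 mm above the bench.
- lid (a joint): Lid angle in rad: 0 level and drawn tight, about 0.02 or less when merely resting on the gasket, 1.6 to 1.75 standing open at the start, 1.8 at most. The hinge is stiff: the lid (0.35 kg) mostly stays where it is left, and takes a push of some 1 to 8 N on its outer face to shut. The last 3 mm squeeze the springy gasket, about 15 N in all.
- t_bar (a point): Black T-handle on the lid's outer face, on the lid's middle line, 210 mm from the hinge line: a bar 72 mm long, 13 mm thick and 16 mm high. The point is the bar's centre, 38 mm out from the lid's middle plane (32 mm from its outer face). y lies along the bar, x across it, z along the turning axis, square to the lid (up when the lid is shut).
- t_handle (a joint): Turn of the T-handle in rad, clockwise seen from above the shut lid: 0 unlatched, bar pointing from hinge to front; 1.57 latched, bar parallel to the hinge. With the lid shut, turning it runs a pawl under a ramp and draws the lid down; 0.05 to 0.3 N m, stays where left. Turned far while the lid is open, it would keep the lid from shutting.
- jar_a_mid (a point): Specimen jar with a red cap, 56 mm across and 70 mm tall, a bystander; the point is its centre.
- jar_b_mid (a point): Specimen jar with a white cap, 56 mm across and 70 mm tall, a bystander; the point is its centre.
- slide_box_mid (a point): Blue and white box for glass slides, 87 x 102 x 34 mm, a bystander; the point is its centre.
Mind the look-alikes: they are no part of the job. Leave any black look-alike of the part that bears tray_a_mid alone.

How it is judged:
By the outcome, as a careful person would: the job done as asked, in the order asked, and still so for the second after the job is handed in, with the robot touching nothing.
It also fails if it takes over 72 s, if anything falls off the work surface, if the arm or the gripper's body presses on something with over 40 N, if the wrist force passes 120 N, or if a joint passes its speed limit or range.

## Working session

There is one attempt and no reset: what is moved stays moved. The work goes in short steps, each a Python script; the robot and the scene stay as the last script left them, time stands still between calls to the robot, and variables do not carry over. Pictures are saved under pics/ and viewed, and the job is handed in when it is done.

```bash
ls && mkdir -p pics && python3 - <<'E'
from workcell import bot
import cv2
for n in ["scene","top","wrist"]:
    c=bot.read_camera(n)
    cv2.imwrite(f"pics/{n}0.png",c["pixels"])
    print(n,c["fx"],c["fy"],c["cx"],c["cy"],c["k1"],c["R"],c["t"])
print(bot.current_clock(),bot.current_tool_rot(),bot.current_ee_pos())
E
```

```text
pics
scene 619.4125542392243 619.4125542392243 325.5217218896369 243.35958814441102 -0.00952405861229949 [[-0.39034304  0.9206466   0.00649223]
 [ 0.7418521   0.31869683 -0.58998966]
 [-0.54524103 -0.22548208 -0.8073847 ]] [ 0.03547585 -0.35415727  2.0190874 ]
top 450.357374795017 450.357374795017 323.77262419741817 238.90943799352948 0.02604087569018181 [[ 1.28518444e-02 -9.99917151e-01  7.21985045e-04]
 [-9.92841193e-01 -1.28466399e-02 -1.18749021e-01]
 [ 1.18748458e-01  8.09327446e-04 -9.92924040e-01]] [0.16890152 0.52884773 1.04877194]
wrist 365.5180650062514 365.5180650062514 322.538751214679 246.18754491891653 -0.07078788083861443 [[ 0.3538364  -0.93530495 -0.00210858]
 [-0.90089486 -0.34142284  0.26799048]
 [-0.25137274 -0.09292518 -0.96341925]] [-0.57335322 -0.02948434  0.39113738]
0.15 [-2.58486465e+00  1.78366625e+00  1.53388915e-03] [ 0.20397417 -0.53709399  0.21385148]
```

View pics/scene0.png

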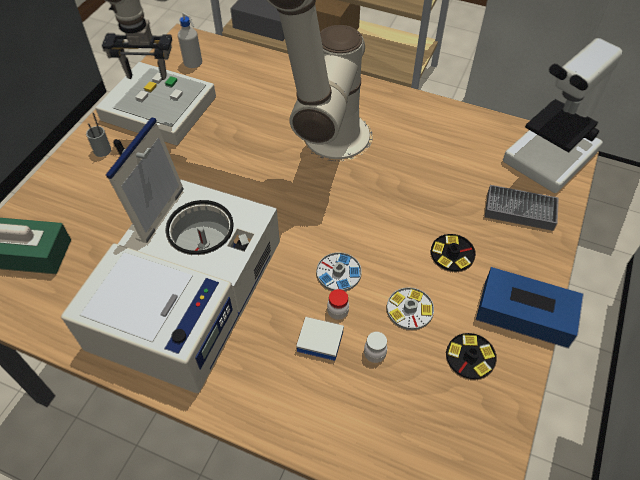

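View pics/top0.png

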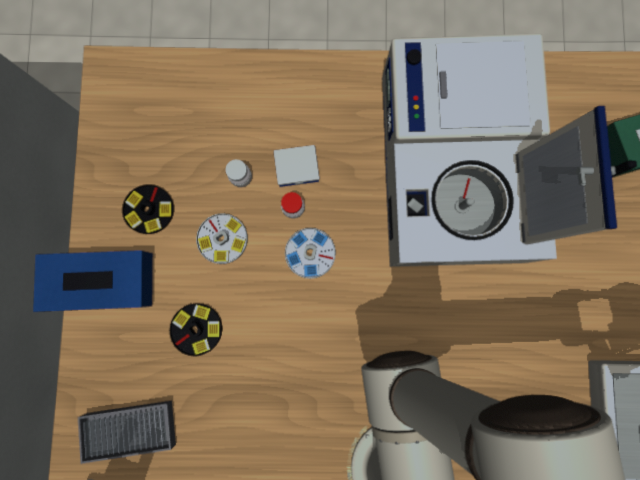

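View pics/wrist0.png

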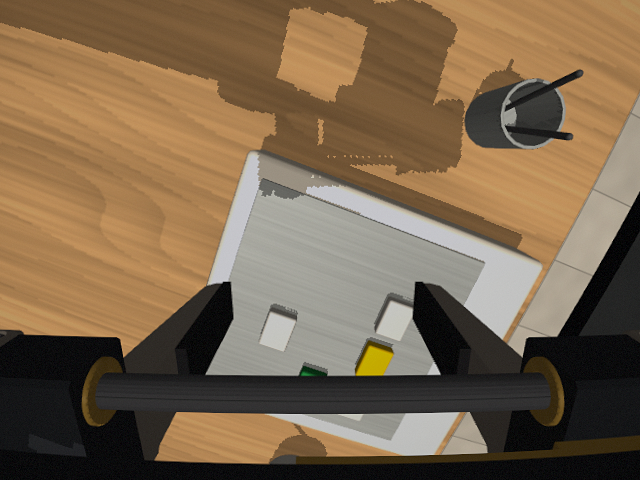

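The scene shows several round trays. Yellow-steel is at top px (222,239) and scene (410,308), blue-steel at top (310,253). The black-bodied yellow ones at top (148,209) and (196,329) are look-alikes, so tray A is the bright steel one. Enlarging to confirm.

```bash
cat > h.py <<'E'
import numpy as np, cv2
from scipy.spatial.transform import Rotation as Rn
def ray(c,u,v):
    K=np.array([[c["fx"],0,c["cx"]],[0,c["fy"],c["cy"]],[0,0,1.]])
    p=np.array([(u-c["cx"])/c["fx"],(v-c["cy"])/c["fy"]])
    q=p.copy()
    for _ in range(30): q=p/(1+c["k1"]*(q@q))
    R=np.array(c["R"]);t=np.array(c["t"])
    return -R.T@t, R.T@np.array([q[0],q[1],1.])
def onz(c,u,v,z):
    o,d=ray(c,u,v); return o+d*(z-o[2])/d[2]
def proj(c,X):
    X=np.atleast_2d(X)@np.array(c["R"]).T+np.array(c["t"])
    q=X[:,:2]/X[:,2:]; r2=(q**2).sum(1,keepdims=True); q=q*(1+c["k1"]*r2)
    return q*[c["fx"],c["fy"]]+[c["cx"],c["cy"]]
def crop(img,x0,y0,x1,y1,s,name):
    cv2.imwrite("pics/"+name,cv2.resize(img[y0:y1,x0:x1],None,fx=s,fy=s,interpolation=cv2.INTER_CUBIC))
def down(yaw):
    # tool z down, tool x at world yaw
    x=np.array([np.cos(yaw),np.sin(yaw),0]);z=np.array([0,0,-1.]);y=np.cross(z,x)
    return Rn.from_matrix(np.c_[x,y,z]).as_rotvec()
def save(c,name): cv2.imwrite("pics/"+name+".png",c["pixels"]); import pickle; pickle.dump(c,open("pics/"+name+".pkl","wb"))
def load(name): import pickle; return pickle.load(open("pics/"+name+".pkl","rb"))
E
python3 - <<'E'
from h import *
from workcell import bot
c=bot.read_camera("top"); save(c,"top1")
crop(c["pixels"],120,170,340,280,3.6,"t_tr.png")
crop(c["pixels"],385,100,635,270,3.2,"t_mach.png")
for n,p,z in [("A",(222,238),.028),("B",(310,253),.028),("sp",(464,203),.14),("jr",(291,200),.07),("jw",(238,167),.07),("well",(471,200),.159)]:
    print(n,onz(c,*p,z).round(4))
E
```

```text
A [0.5261 0.4203 0.028 ]
B [0.4926 0.2083 0.028 ]
sp [ 0.5961 -0.1278  0.14  ]
jr [0.6125 0.2534 0.07  ]
jw [0.6898 0.3797 0.07  ]
well [ 0.5989 -0.1368  0.159 ]
```

View pics/t_tr.png

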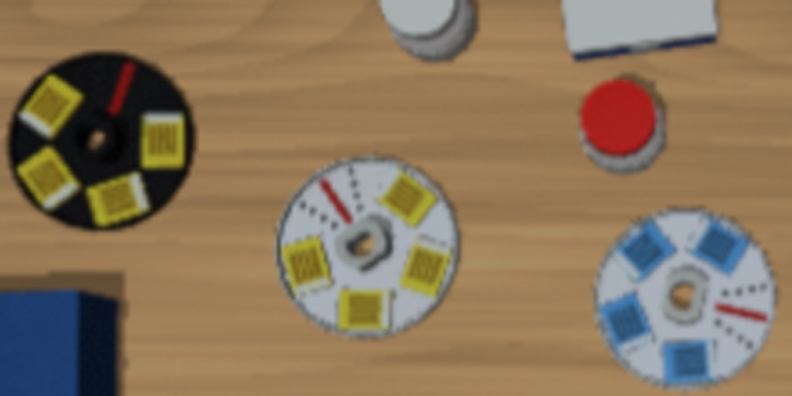

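View pics/t_mach.png

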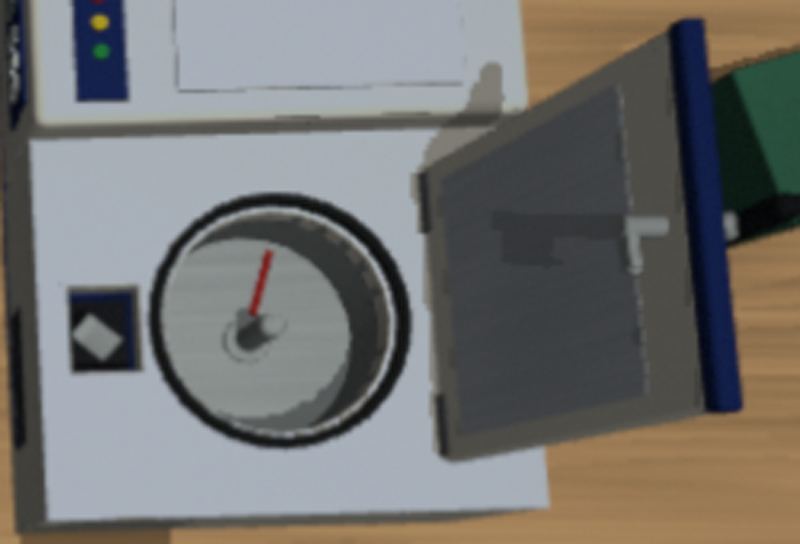

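Crop confirms: tray A = steel body, yellow cassettes at top px (222,238); tray B = steel, blue at (310,253); black-bodied ones are left alone. Red lines: A about +31°, B about −105°, spindle about −14°. Now getting the wrist camera geometry for close views.

```bash
python3 - <<'E'
from h import *
from workcell import bot
c=bot.read_camera("wrist")
Rt=Rn.from_rotvec(bot.current_tool_rot()).as_matrix(); p=bot.current_ee_pos()
Rc=np.array(c["R"]); o=-Rc.T@np.array(c["t"])
print("cam in tool",Rt.T@(o-p)); print((Rc@Rt).round(4))
for h in (0,.05,.1,.15,.2): print(h,proj(c,p+Rt@[0,0,h]))
print(Rt.round(3))
for n,P,y in [("A",[.526,.42],np.radians(31)),("B",[.4926,.208],np.radians(-105)),("S",[.597,-.133],np.radians(-14))]:
  for f in (0,np.pi):
    for z in ((.25,.02) if n!="S" else (.35,.25,.1)):
      q=bot.inverse_kinematics([*P,z],down(y+f)); print(n,f>0,z,None if q is None else np.round(q,2))
E
```

```text
cam in tool [-0.00052131 -0.07574059 -0.16964721]
[[ 1.000e+00  1.100e-03  7.000e-04]
 [-9.000e-04  9.633e-01 -2.682e-01]
 [-1.000e-03  2.682e-01  9.633e-01]]
0 [[323.99326911 300.71879359]]
0.05 [[323.75119891 268.31622468]]
0.1 [[323.59139986 247.01150222]]
0.15 [[323.47817621 231.95678571]]
0.2 [[323.39381187 220.76102461]]
[[ 0.355 -0.935 -0.   ]
 [-0.935 -0.355  0.001]
 [-0.001 -0.    -1.   ]]
A False 0.25 [ 0.49  0.39  1.24 -0.    1.5  -0.05]
A False 0.02 [ 0.49  0.6   1.43 -0.    1.11 -0.05]
A True 0.25 None
A True 0.02 None
B False 0.25 [ 0.17  0.03  1.66 -0.    1.45  2.01]
B False 0.02 [ 0.17  0.3   1.85 -0.    0.99  2.01]
B True 0.25 [ 0.17  0.03  1.66 -0.    1.45 -1.14]
B True 0.02 [ 0.17  0.3   1.85 -0.    0.99 -1.14]
S False 0.35 [-0.42  0.2   1.28 -0.    1.66 -0.17]
S False 0.25 [-0.42  0.23  1.44 -0.    1.47 -0.17]
S False 0.1 [-0.42  0.36  1.59 -0.    1.19 -0.17]
S True 0.35 [-0.42  0.2   1.28  0.    1.66  2.97]
S True 0.25 [-0.42  0.23  1.44  0.    1.47  2.97]
S True 0.1 [-0.42  0.36  1.59  0.    1.19  2.97]
```

```bash
python3 - <<'E'
from h import *
from workcell import bot
bot.goto([.36,-.03,.33],down(np.radians(-14)))
print(bot.current_clock())
bot.goto([.597,-.133,.25],down(np.radians(-14)))
print(bot.current_clock())
c=bot.read_camera("wrist"); save(c,"w1")
bot.line_to([.597,-.043,.25])
c=bot.read_camera("wrist"); save(c,"w2")
print(bot.current_clock())
E
```

```text
2.2083
3.2583
4.1083
```

View pics/w1.png

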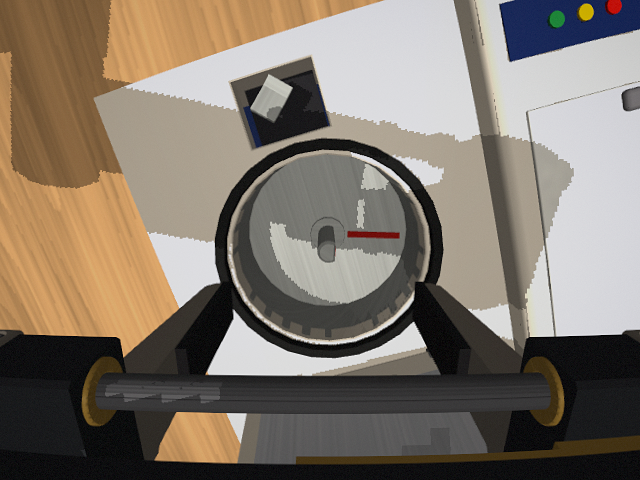

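View pics/w2.png

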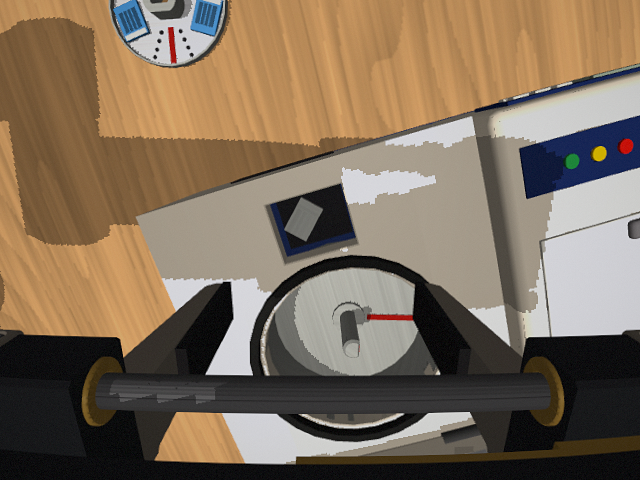

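```bash
python3 - <<'E'
from h import *
c=load("w1");crop(c["pixels"],290,205,420,280,6,"w1c.png")
c=load("w2");crop(c["pixels"],310,290,440,370,6,"w2c.png")
E
```

```text
(no output)
```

View pics/w1c.png

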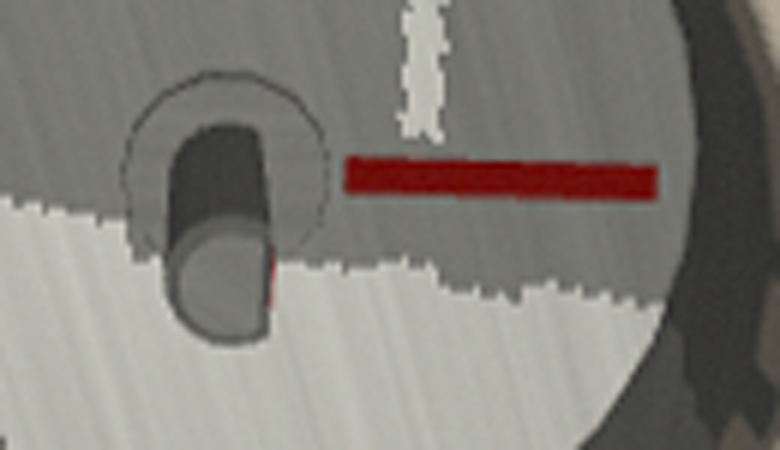

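View pics/w2c.png

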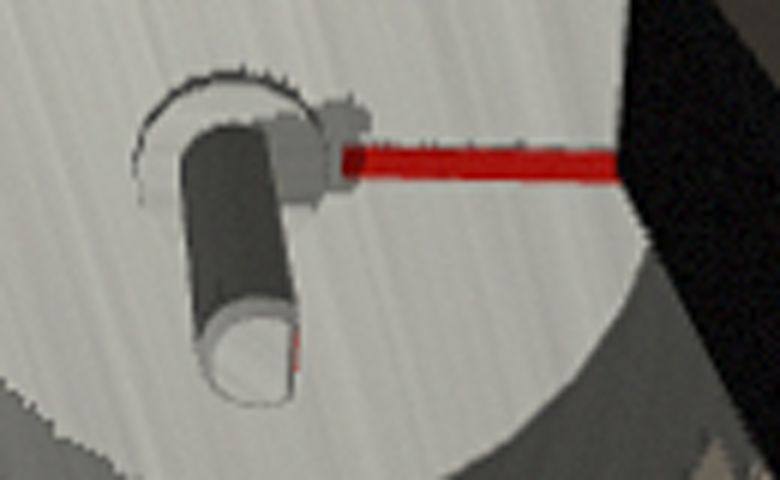

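```bash
cat > fitsp.py <<'E'
from h import *
from scipy.optimize import least_squares
c1,c2=load("w1"),load("w2")
S=lambda x0,y0:(lambda u,v:np.array([x0+(u+.5)/6-.5,y0+(v+.5)/6-.5]))
s1,s2=S(290,205),S(310,290)
th=np.linspace(0,2*np.pi,721)
def circ(c,x,y,z,r,yaw=None,flat=None):
    P=np.c_[r*np.cos(th),r*np.sin(th)]
    if flat is not None: P=P[P[:,0]<=flat]; 
    if yaw is not None: P=P@np.array([[np.cos(yaw),np.sin(yaw)],[-np.sin(yaw),np.cos(yaw)]])
    return proj(c,np.c_[x+P[:,0],y+P[:,1],np.full(len(P),z)])
def res(p,full=True):
    x,y,zs,yaw=p; r=[]
    for c,s,L,R_,T,tl,tb,l0,l1 in [(c1,s1,122,330,70,164,346,(345,176),(657,183)),(c2,s2,135,None,72,195,407,(345,161),(617,168))]:
        q=circ(c,x,y,zs,.0165)
        r.append(q[:,0].min()-s(L,0)[0]); r.append(q[:,1].min()-s(0,T)[1])
        if R_: r.append(q[:,0].max()-s(R_,0)[0])
        q=circ(c,x,y,zs+.0575,.009,yaw,.005)
        q2=circ(c,x,y,zs+.060,.0065,yaw,.0025)
        r.append(q[:,0].min()-s(tl,0)[0]); r.append(max(q[:,1].max(),q2[:,1].max())-s(0,tb)[1])
        a=np.array([onz(c,*s(*l0),zs),onz(c,*s(*l1),zs)])
        n=np.array([-np.sin(yaw),np.cos(yaw)])
        r+=list((a[:,:2]-[x,y])@n*1000)
    return np.array(r)
f=least_squares(res,[.597,-.133,.088,np.radians(-14)],loss="soft_l1")
print(f.x,np.degrees(f.x[3])); print(res(f.x).round(2))
E
python3 fitsp.py
```

```text
[ 0.59956226 -0.13939161  0.08331028 -0.25891303] -14.834624051115462
[-0.08  0.35  0.03 -0.07 -0.81  0.06 -0.4  -0.1   0.7   0.22 -1.    1.11
  0.15]
```

Spindle found: tip at w1 px ≈(327,252), fit (0.5996, −0.1394), shoulder z≈0.083, yaw −14.8°. Now a close look at the blue tray.

```bash
python3 - <<'E'
from h import *
from workcell import bot
bot.goto([.4926,.208,.135],down(np.radians(-105)))
c=bot.read_camera("wrist"); save(c,"wb"); print(bot.current_clock(),bot.current_ee_pos())
crop(c["pixels"],200,130,440,330,3.2,"wbc.png")
E
```

```text
5.925 [0.49313406 0.20756662 0.13528514]
```

View pics/wbc.png

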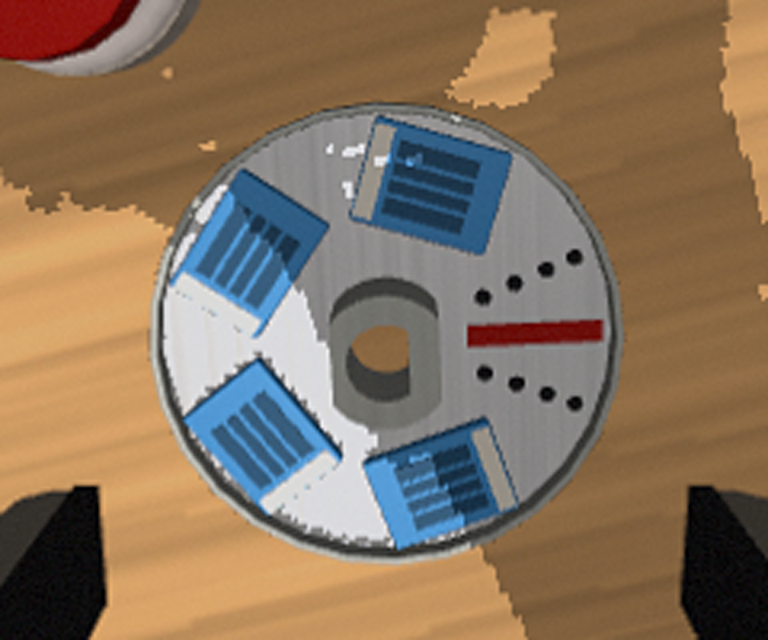

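```bash
cat >> h.py <<'E'
from scipy.optimize import least_squares
_th=np.linspace(0,2*np.pi,721)
def circ(c,x,y,z,r):
    return proj(c,np.c_[x+r*np.cos(_th),y+r*np.sin(_th),np.full(721,z)])
def tray_fit(c,x0,y0,s,hub,rim,line,p0,z0=0.):
    """hub (top v,bottom v), rim (L,R,T,B), line 2 pts; crop coords"""
    f=lambda u,v:((u+.5)/s-.5+x0,(v+.5)/s-.5+y0)
    def res(p):
        q=circ(c,p[0],p[1],z0+.028,.017); r=[q[:,1].min()-f(0,hub[0])[1],q[:,1].max()-f(0,hub[1])[1]]
        q=circ(c,p[0],p[1],z0+.011,.062)
        r+=[q[:,0].min()-f(rim[0],0)[0],q[:,0].max()-f(rim[1],0)[0],q[:,1].min()-f(0,rim[2])[1],q[:,1].max()-f(0,rim[3])[1]]
        return r
    g=least_squares(res,p0); print("xy",g.x.round(4),np.round(res(g.x),2))
    a,b=[onz(c,*f(*l),z0+.002) for l in line]
    print("line pts yaw",np.degrees(np.arctan2(*(b-a)[1::-1])),"axis->end",np.degrees(np.arctan2(b[1]-g.x[1],b[0]-g.x[0])))
    return g.x
E
python3 - <<'E'
from h import *
c=load("wb")
x=tray_fit(c,200,130,3.2,(297,430),(152,622,103,562),[(468,336),(603,330)],[.4926,.208])
f=lambda u,v:((u+.5)/3.2-.5+200,(v+.5)/3.2-.5+130)
a,b=onz(c,*f(331,363),.028),onz(c,*f(440,363),.028); print((a+b)/2,np.linalg.norm(a-b))
# hub flat edge direction: left flat top (331,325)-(331,405)
E
```

```text
xy [0.4943 0.2097] [-0.45 -0.2  -1.16  1.15 -0.22  1.19]
line pts yaw -102.42218062437982 axis->end -102.82476702375989
[0.49452018 0.20987444 0.028     ] 0.026742711595082645
```

```bash
python3 - <<'E'
from h import *
from workcell import bot
o=down(np.radians(-102.6)); p=[.4944,.2098]
bot.set_gripper(.5)
bot.line_to([*p,.06],o)
bot.line_to([*p,.0108],o,max_speed=.06)
print(bot.current_contact_force())
bot.set_gripper(0,30)
print(bot.current_opening(),bot.current_ee_pos(),bot.current_contact_force())
bot.line_to([*p,.06])
c=bot.read_camera("wrist"); save(c,"wb2"); print(bot.current_clock(),bot.current_ee_pos(),bot.current_contact_force(),bot.current_opening())
E
```

```text
[ 0.44595295 -0.49387578  0.56744994]
0.2879149110138379 [0.49463722 0.20976765 0.01114026] [-1.35106539 -2.02094978  1.4023401 ]
9.2917 [0.49334195 0.20961636 0.05875115] [-0.84201374  0.04362354 -1.41316241] 0.2908241629519968
```

View pics/wb2.png

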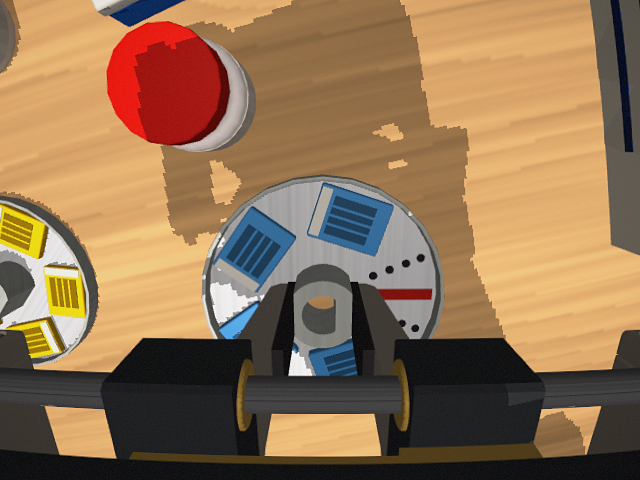

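```bash
python3 - <<'E'
from h import *
c=load("wb2");crop(c["pixels"],270,250,380,360,6,"wb2c.png")
E
```

```text
(no output)
```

View pics/wb2c.png

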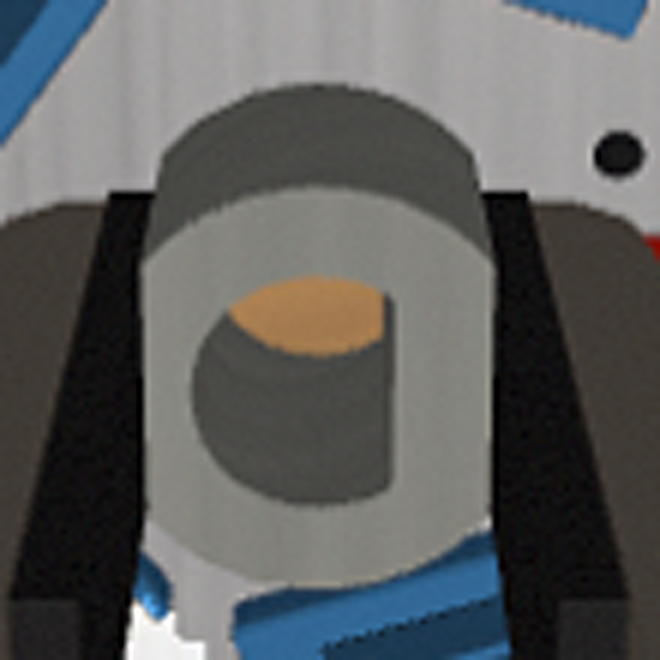

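```bash
cat >> h.py <<'E'
def held_fit(c,x0,y0,s,hv,bv,bl,bf,flats,Rt,p):
    """fit hub top centre in tool frame. hv (top,bot) hub, bv bore, bl bore left, bf bore flat, flats (L,R)"""
    f=lambda u,v:((u+.5)/s-.5+x0,(v+.5)/s-.5+y0)
    def C(P,r): 
        return proj(c,(P+np.c_[r*np.cos(_th),r*np.sin(_th),0*_th])@Rt.T+p)
    def res(P):
        q=C(P,.017); r=[q[:,1].min()-f(0,hv[0])[1],q[:,1].max()-f(0,hv[1])[1]]
        q=C(P,.0098); r+=[q[:,1].min()-f(0,bv[0])[1],q[:,1].max()-f(0,bv[1])[1],q[:,0].min()-f(bl,0)[0]]
        q=proj(c,(P+np.array([[.0058,0,0],[-.0135,0,0],[.0135,0,0]]))@Rt.T+p)
        r+=[q[0,0]-f(bf,0)[0],q[1,0]-f(flats[0],0)[0],q[2,0]-f(flats[1],0)[0]]
        return r
    g=least_squares(res,[0,0,-.017]); print("hub top in tool",g.x.round(5),np.round(res(g.x),2)); return g.x
E
python3 - <<'E'
from h import *
from workcell import bot
c=load("wb2"); Rt=Rn.from_rotvec(bot.current_tool_rot()).as_matrix();p=bot.current_ee_pos()
print(Rt.round(4))
held_fit(c,270,250,6,(186,588),(277,506),192,392,(142,496),Rt,p)
c=load("w1"); 
E
```

```text
[[-2.182e-01 -9.759e-01 -2.100e-03]
 [-9.759e-01  2.182e-01 -3.000e-04]
 [ 8.000e-04  2.000e-03 -1.000e+00]]
hub top in tool [-0.00086 -0.00028 -0.01708] [ 0.05  0.02 -0.25  0.19 -0.16  0.32  0.17 -0.34]
```

```bash
python3 - <<'E'
from h import *
from workcell import bot
bot.line_to([.4944,.2098,.2],max_speed=.25)
yaw=np.radians(-14.83); o=down(yaw)
xh=np.array([np.cos(yaw),np.sin(yaw)]); yh=np.array([np.sin(yaw),-np.cos(yaw)])
T=np.array([.59956,-.13939])+.00086*xh+.00028*yh
print(T)
bot.goto([*T,.24],o); 
bot.line_to([*T,.165],o); bot.hold(.4)
print(bot.current_ee_pos(),Rn.from_rotvec(bot.current_tool_rot()).as_matrix().round(4)[:,0],bot.current_contact_force(),bot.current_ft_torque())
c=bot.read_camera("wrist"); save(c,"wb3"); print(bot.current_clock())
crop(c["pixels"],250,230,390,360,6,"wb3c.png")
E
```

```text
[ 0.60031969 -0.13988079]
[ 0.60057183 -0.14003415  0.16554109] [ 9.667e-01 -2.560e-01  9.000e-04] [-0.93044505 -0.71468666 -2.38915183] [-0.00049518 -0.00743778 -0.02463662]
12.95
```

View pics/wb3c.png

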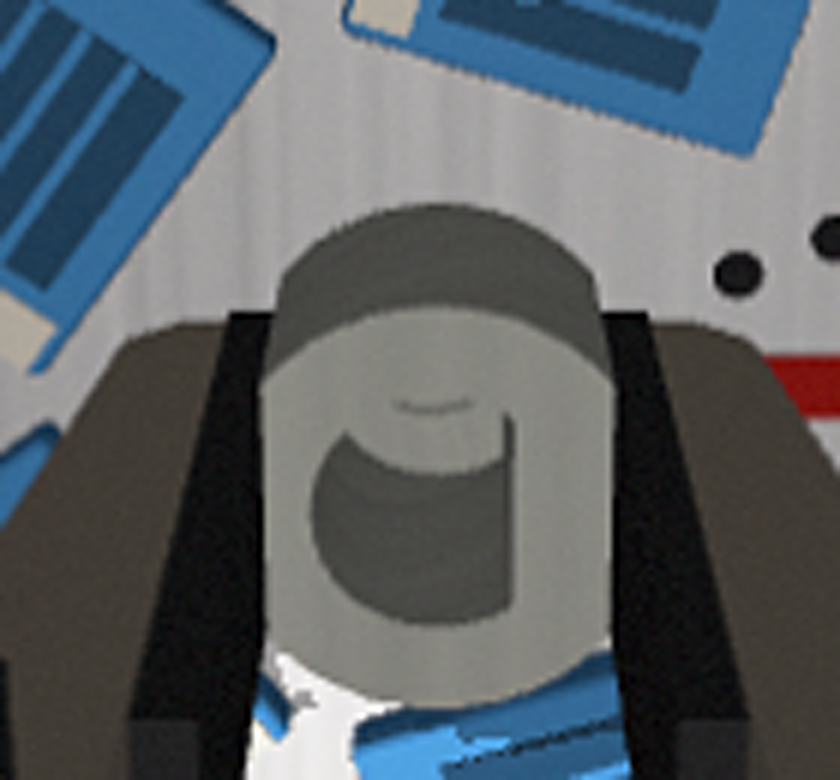

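View pics/wb3.png

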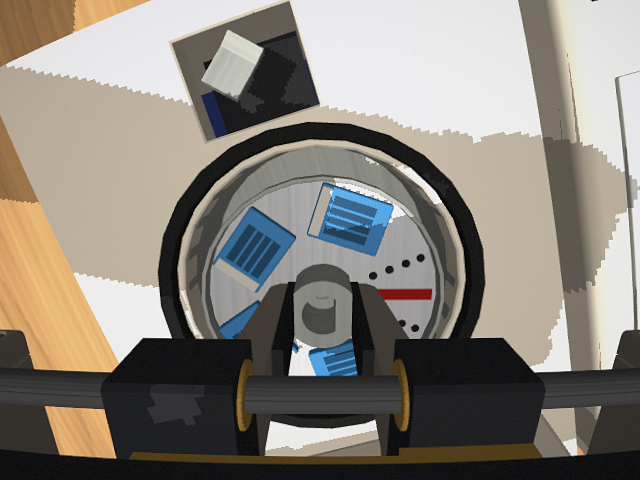

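```bash
python3 - <<'E'
from h import *
c=load("wb3")
f=lambda q:((q-[250,230]+.5)*6-.5).round(1)
for z in (.143,.1405):
  for r in (.0065,.009):
    q=circ(c,.59956,-.13939,z,r); i=q[:,1].argmax(); print(z,r,f(q[i]), f(q[q[:,1].argmin()]))
print(f(proj(c,[.59956,-.13939,.143])))
Rt=down(0)
from workcell import bot
Rt=Rn.from_rotvec(bot.current_tool_rot()).as_matrix();p=bot.current_ee_pos()
held_fit(c,250,230,6,(304,708),(396,626),311,512,(262,616),Rt,p)
E
```

```text
0.143 0.0065 [428.7 392.2] [428.8 262.8]
0.143 0.009 [428.7 416.6] [428.8 237.3]
0.1405 0.0065 [428.8 381.9] [428.9 253.8]
0.1405 0.009 [428.8 406. ] [428.9 228.6]
[[428.7 328.1]]
hub top in tool [-0.00014 -0.00064 -0.01693] [ 0.14 -0.   -0.26  0.13 -0.1   0.33  0.03 -0.27]
```

```bash
cat > ins.py <<'E'
from h import *
from workcell import bot
def insert(T,yaw,z0,zend,step=.003,dx=0,fmax=14,k=.00012):
    xh=np.array([np.cos(yaw),np.sin(yaw)]); yh=np.array([np.sin(yaw),-np.cos(yaw)])
    o=down(yaw); T=np.array(T,float); 
    f0=np.array(bot.current_contact_force()); z=z0
    while z>zend+1e-6:
        z=max(z-step,zend)
        bot.line_to([*T,z],o,max_speed=.04)
        f=np.array(bot.current_contact_force())-f0; m=np.array(bot.current_ft_torque())
        e=np.array(bot.current_ee_pos())
        print(round(z,4),"f",f.round(1),"m",m.round(2),"e",(e-[*T,z]).round(4)*1e3)
        if f[2]>fmax: print("STOP"); return T,z
        lat=f[:2]
        if np.linalg.norm(lat)>1.5: T=T+np.clip(k*lat,-.0004,.0004)
    return T,z
E
python3 - <<'E'
from ins import *
yaw=np.radians(-14.83)
T=np.array([.60032,-.13988])-.0005*np.array([np.cos(yaw),np.sin(yaw)])
print(insert(T,yaw,.165,.139), bot.current_clock(), bot.current_opening())
E
```

```text
0.162 f [ 0.2 -1.4  1.2] m [-0.04 -0.03 -0.04] e [-0.3  0.1 -0.5]
0.159 f [-0.2 -1.2  0.8] m [-0.08 -0.06 -0.02] e [-0.2  0.1 -0.4]
0.156 f [ 0.1 -1.8 -0.1] m [-0.06 -0.09 -0.04] e [-0.2  0.1 -0.3]
0.153 f [ 0.3 -0.3 -0.9] m [ 0.02 -0.07  0.01] e [-0.2  0.1 -0.3]
0.15 f [ 0.3 -0.9 -0.3] m [-0.03 -0.1   0.02] e [-0.2  0.1 -0.4]
0.147 f [-0.  -1.2  1. ] m [-0.04 -0.1  -0.03] e [-0.2  0.1 -0.3]
0.144 f [-0.7 -0.8  1.4] m [-0.05 -0.07 -0.  ] e [-0.2  0.1 -0.3]
0.141 f [ 0.6 -1.1 -0.7] m [-0.05 -0.01  0.02] e [-0.2  0.1 -0.3]
0.139 f [ 0.1 -1.2  0.3] m [-0.03 -0.06 -0.01] e [-0.1  0.  -0.2]
(array([ 0.59984595, -0.1399718 ]), 0.139) 15.2 0.29231123744522447
```

```bash
python3 - <<'E'
from ins import *
yaw=np.radians(-14.83)
T=[.59985,-.13997]
T,z=insert(T,yaw,.139,.103,step=.009); T,z=insert(T,yaw,.103,.088,step=.002,fmax=6)
print(T,z,bot.current_ee_pos(), bot.current_clock(), bot.current_opening())
E
```

```text
0.13 f [0.4 0.3 0.7] m [-0.04 -0.07 -0.01] e [-0.3  0.1 -0.5]
0.121 f [-0.3 -0.7  0. ] m [-0.03 -0.08  0.02] e [-0.3  0.1 -0.5]
0.112 f [ 1.2 -0.  -0.6] m [-0.03 -0.03  0.03] e [-0.2  0.1 -0.5]
0.103 f [-0.5 -0.5  0.2] m [-0.05 -0.05  0.  ] e [-0.2  0.1 -0.5]
0.101 f [ 0.1  0.2 -0.3] m [-0.08 -0.14 -0.  ] e [-0.   0.  -0.1]
0.099 f [1.1 0.5 0.1] m [-0.03 -0.08 -0.03] e [-0.1  0.1 -0.1]
0.097 f [ 1.3  0.7 -0.3] m [-0.08 -0.04 -0.07] e [-0.1  0.1 -0.2]
0.095 f [-2.4  2.6  7.1] m [0.18 0.46 0.03] e [ 0.4 -0.1  1.1]
STOP
[ 0.59985 -0.13997] 0.09499999999999999 [ 0.60022984 -0.140095    0.09611068] 17.7 0.2867868052653325
```

No resistance down to contact at underside z≈0.085 – exactly the shoulder. Releasing, checking, then on to tray A.

```bash
python3 - <<'E'
from ins import *
bot.set_gripper(.5)
p=bot.current_ee_pos(); print(p)
bot.line_to([p[0],p[1],.25],max_speed=.25); bot.hold(.2)
c=bot.read_camera("wrist"); save(c,"wb4"); print(bot.current_ee_pos())
crop(c["pixels"],215,140,445,360,3.4,"wb4c.png")
bot.goto([.5261,.4203,.135],down(np.radians(31))); bot.hold(.3)
c=bot.read_camera("wrist"); save(c,"wa"); print(bot.current_clock(),bot.current_ee_pos())
crop(c["pixels"],200,130,440,330,3.2,"wac.png")
E
```

```text
[ 0.59982065 -0.13997313  0.09483248]
[ 0.59904878 -0.13965418  0.24803964]
21.6167 [0.52633958 0.42005942 0.13507855]
```

View pics/wb4c.png

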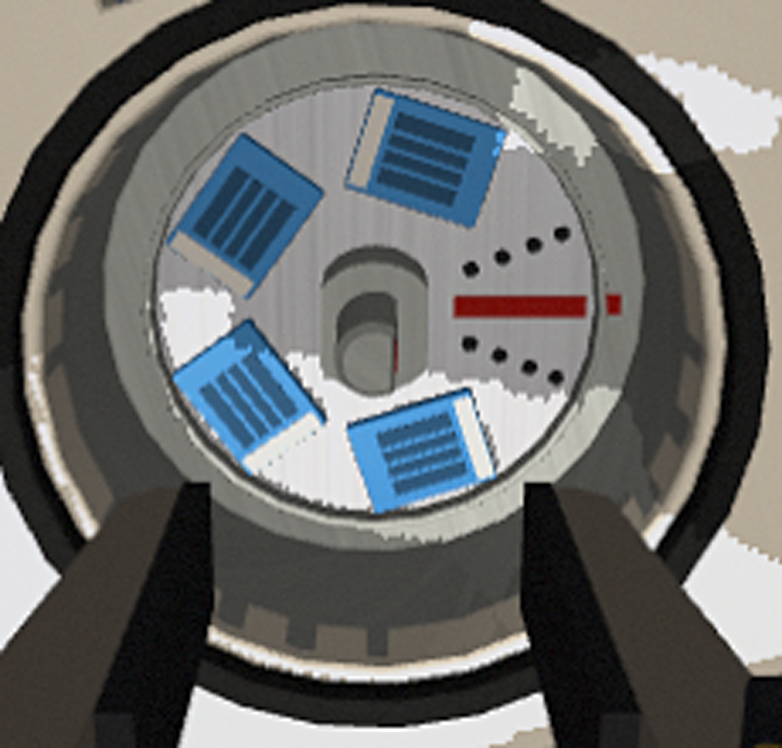

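View pics/wac.png

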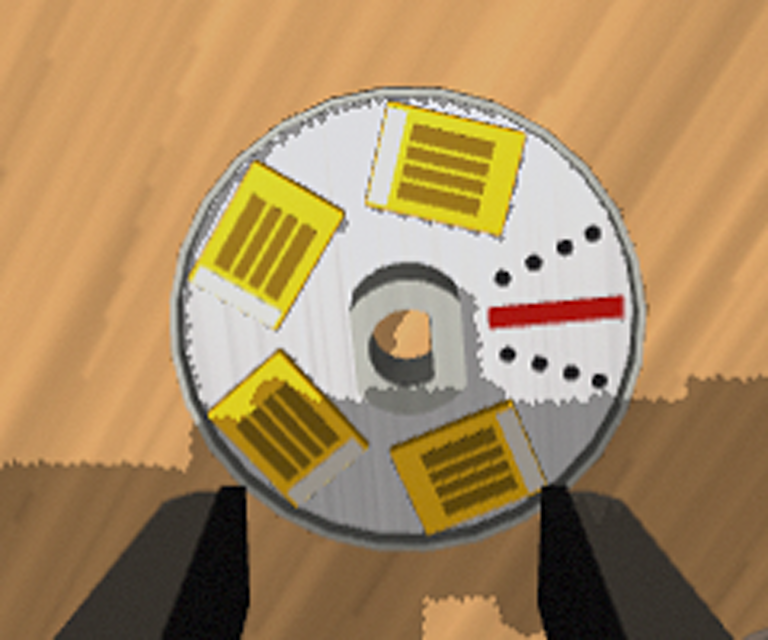

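Blue tray is seated on the spindle, red lines colinear (crop (520,306) and (613,305)). Tray A (steel, yellow) now centred in the view at crop (408,347).

```bash
python3 - <<'E'
from h import *
c=load("wa")
x=tray_fit(c,200,130,3.2,(281,414),(171,646,87,551),[(489,318),(624,307)],[.526,.42])
f=lambda u,v:((u+.5)/3.2-.5+200,(v+.5)/3.2-.5+130)
a,b=onz(c,*f(353,348),.028),onz(c,*f(465,343),.028); print((a+b)/2,np.linalg.norm(a-b))
c=load("wb4")
E
```

```text
xy [0.5273 0.4266] [-0.38  0.21 -0.67  0.68 -0.28  0.64]
line pts yaw 35.7216956619375 axis->end 35.56971916131789
[0.52680556 0.42714089 0.028     ] 0.027370609635000664
```

```bash
python3 - <<'E'
from ins import *
o=down(np.radians(35.65)); p=[.5272,.4267]
bot.line_to([*p,.06],o)
bot.line_to([*p,.0108],o,max_speed=.06)
print(bot.current_contact_force())
bot.set_gripper(0,30)
print(bot.current_opening(),bot.current_ee_pos(),bot.current_contact_force())
bot.line_to([*p,.2],max_speed=.25)
yaw=np.radians(-14.83);
T=[.59985,-.13997]
bot.goto([*T,.24],down(yaw)); bot.line_to([*T,.165],down(yaw)); bot.hold(.4)
c=bot.read_camera("wrist"); save(c,"wa3"); print(bot.current_clock(),bot.current_ee_pos(),bot.current_contact_force())
crop(c["pixels"],250,230,390,360,6,"wa3c.png")
E
```

```text
[0.30225117 0.53614184 0.0720851 ]
0.2891270707269149 [0.52735117 0.4267582  0.01118739] [ 0.00384508 -0.02034042  2.65080855]
27.725 [ 0.59999828 -0.14004813  0.16534002] [-0.57574386  0.37100358 -2.30242507]
```

View pics/wa3c.png

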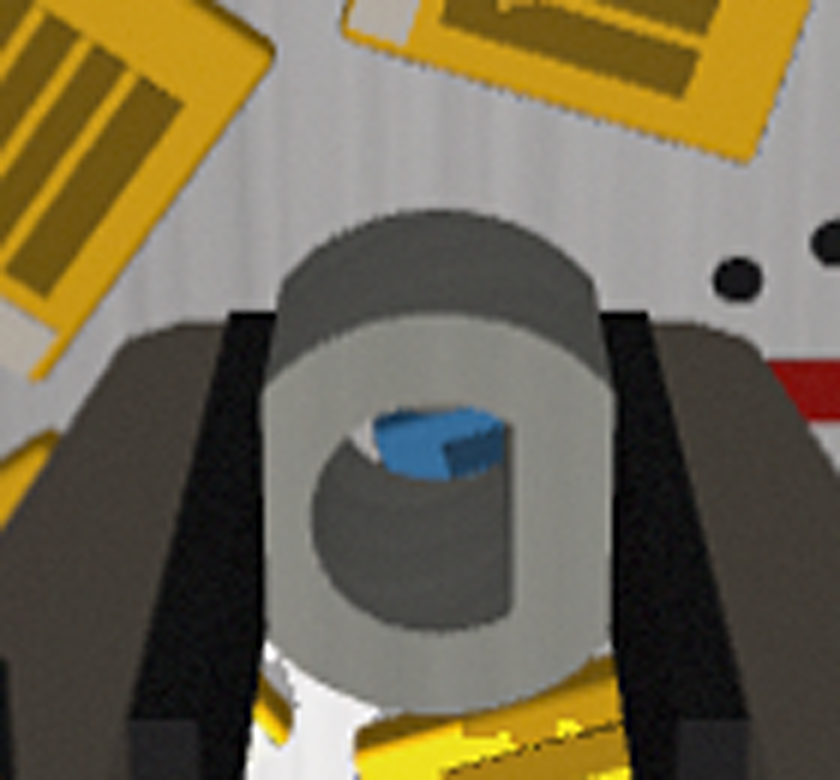

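View pics/wa3.png

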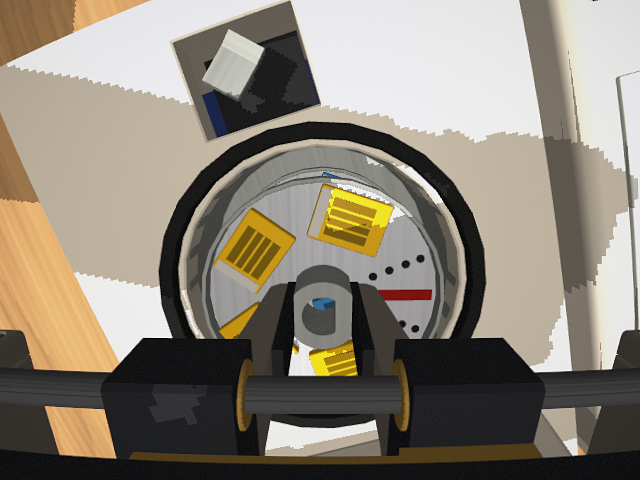

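```bash
python3 - <<'E'
from ins import *
yaw=np.radians(-14.83)
T=[.59998,-.13949]
T,z=insert(T,yaw,.165,.138,step=.0045,fmax=10)
if z<.1385:
    T,z=insert(T,yaw,.138,.117,step=.003,fmax=6)
print(T,z,bot.current_ee_pos(), bot.current_clock(), bot.current_opening())
E
```

```text
0.1605 f [ 0.6 -0.8  0.4] m [-0.07 -0.08 -0.  ] e [-0.4  0.2 -0.7]
0.156 f [ 0.3 -0.   0.5] m [-0.06 -0.12 -0.03] e [-0.3  0.1 -0.5]
0.1515 f [0.3 0.2 0.8] m [-0.06 -0.07 -0.02] e [-0.3  0.1 -0.5]
0.147 f [ 0.5 -0.4  0.4] m [-0.05 -0.08 -0.02] e [-0.3  0.1 -0.5]
0.1425 f [-0.2 -0.6 -0. ] m [0.02 0.   0.01] e [-0.3  0.1 -0.4]
0.138 f [ 0.2 -0.4  1.2] m [-0.07 -0.06 -0.01] e [-0.3  0.1 -0.5]
0.135 f [-0.2  0.2 -0.9] m [ 0.02 -0.05  0.01] e [-0.2  0.1 -0.3]
0.132 f [-0.6 -0.9  0.1] m [-0.03 -0.06 -0.03] e [-0.2  0.1 -0.3]
0.129 f [-0.6  0.  -1.6] m [-0.04 -0.05  0.  ] e [-0.2  0.1 -0.3]
0.126 f [ 0.2 -0.4 -1. ] m [ 0.01 -0.09 -0.06] e [-0.2  0.1 -0.3]
0.123 f [ 0.5 -0.1  5.5] m [ 0.03  0.2  -0.01] e [ 0.7 -0.3  1.2]
0.12 f [-7.1  2.5 19.6] m [0.57 1.53 0.01] e [ 0.9 -0.4  4. ]
STOP
[ 0.59998 -0.13949] 0.12 [ 0.60083014 -0.1398422   0.12401875] 30.7833 0.2898622247728037
```

```bash
python3 - <<'E'
from ins import *
c=load("top1"); f=lambda u,v:((u+.5)/3.2-.5+385,(v+.5)/3.2-.5+100)
def seg(a,b,z):
    A,B=onz(c,*f(*a),z),onz(c,*f(*b),z); d=B-A; print(A.round(4),B.round(4),np.degrees(np.arctan2(d[1],d[0])))
seg((30,140),(45,520),.15); seg((45,520),(550,507),.15); seg((670,20),(704,410),.395); seg((705,20),(742,408),.395)
T=[.59998,-.13949]
bot.line_to([*T,.1235],max_speed=.05); bot.set_gripper(.5)
p=bot.current_ee_pos(); 
bot.line_to([p[0],p[1],.25],max_speed=.25); bot.hold(.2)
c=bot.read_camera("wrist"); save(c,"wa4"); print(p,bot.current_ee_pos(),bot.current_clock())
crop(c["pixels"],215,140,445,360,3.4,"wa4c.png")
c=bot.read_camera("scene"); save(c,"s4");crop(c["pixels"],80,100,300,300,3.5,"s4c.png")
E
```

```text
[0.7246 0.0248 0.15  ] [0.4649 0.0162 0.15  ] -178.0995086067216
[0.4649 0.0162 0.15  ] [ 0.4781 -0.3158  0.15  ] -87.7297476856737
[ 0.7065 -0.261   0.395 ] [ 0.5065 -0.2668  0.395 ] -178.33254681986608
[ 0.7066 -0.2784  0.395 ] [ 0.5077 -0.2852  0.395 ] -178.04835362161825
[ 0.59984292 -0.13945295  0.12317197] [ 0.59896761 -0.13909727  0.24785034] 32.4167
```

View pics/wa4c.png

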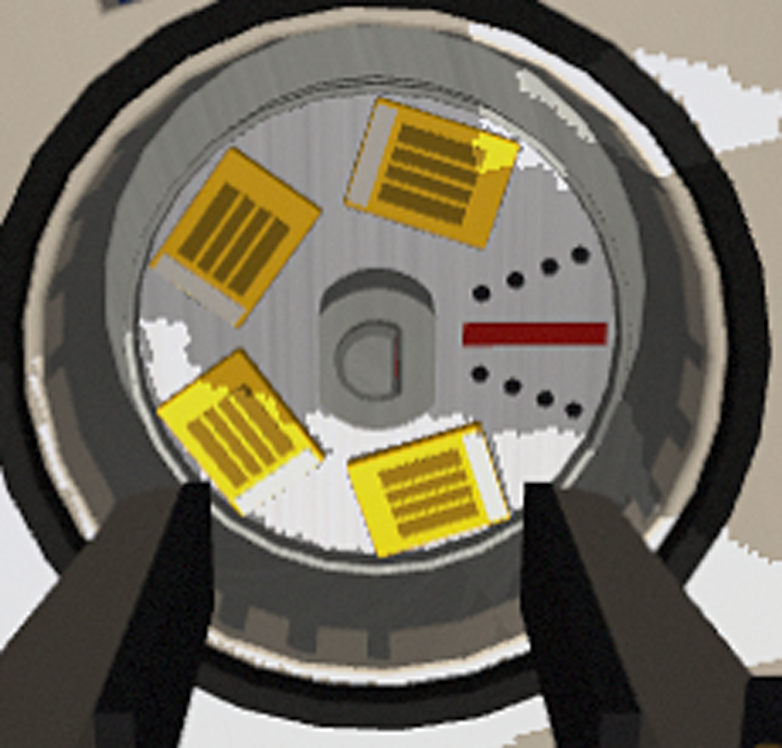

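View pics/s4c.png

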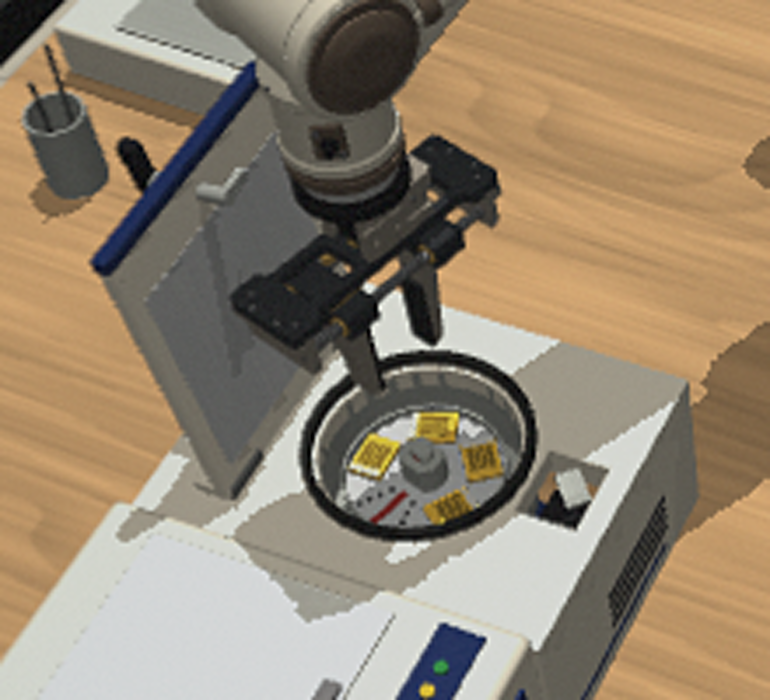

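View pics/wa4.png

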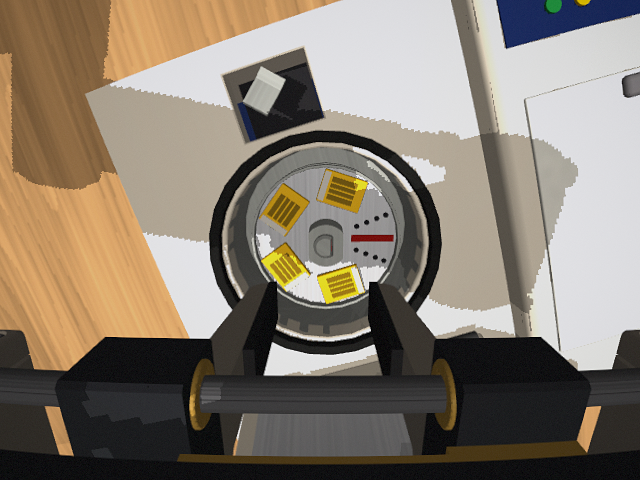

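Both trays are home (red flat and lines aligned, spindle tip just proud of the top hub). Now the lid: machine yaw ≈ +2°, hinge (0.6036,−0.2447,0.162), lid angle ≈1.69. Planning to go over and behind the lid.

```bash
cat > lid.py <<'E'
from h import *
PSI=np.radians(2.05); XM=np.array([np.cos(PSI),np.sin(PSI),0]); YM=np.array([-np.sin(PSI),np.cos(PSI),0]); ZM=np.array([0,0,1.])
W=np.array([.5998,-.1398,0]); H=W-.105*YM+.162*ZM
O=down(PSI)
def P(a,gap=0,r=.19,off=-.05):
    n=.006+.010*abs(np.sin(a))+gap
    return H+off*XM+r*(np.cos(a)*YM+np.sin(a)*ZM)+n*(-np.sin(a)*YM+np.cos(a)*ZM)
E
python3 - <<'E'
from lid import *
from workcell import bot
print(H,bot.current_joints())
s=P(1.69,.03); print(s,P(0))
for p in ([.58,-.13,.5],[s[0],s[1],.5],s,P(1.2),P(.8),P(.4),P(0)):
    q=bot.inverse_kinematics(p,O); print(np.round(p,3),None if q is None else np.round(q,2))
E
```

```text
[ 0.60355602 -0.2447328   0.162     ] [-4.24383110e-01  2.43522195e-01  1.43232632e+00  2.12062935e-06
  1.46849477e+00 -1.65534408e-01]
[ 0.55602758 -0.31467594  0.34518974] [ 0.54679141 -0.05664298  0.168     ]
[ 0.58 -0.13  0.5 ] [-0.42  0.21  0.98  0.    1.95 -0.46]
[ 0.556 -0.315  0.5  ] [-0.7   0.35  0.81  0.    1.98 -0.74]
[ 0.556 -0.315  0.345] [-0.7   0.28  1.2   0.    1.66 -0.74]
[ 0.552 -0.192  0.345] [-0.54  0.13  1.37  0.    1.64 -0.58]
[ 0.549 -0.124  0.307] [-0.44  0.08  1.5   0.    1.56 -0.47]
[ 0.547 -0.075  0.245] [-0.36  0.08  1.62  0.    1.44 -0.39]
[ 0.547 -0.057  0.168] [-0.32  0.13  1.72  0.    1.29 -0.36]
```

```bash
python3 - <<'E'
from lid import *
from workcell import bot
bot.line_to([.585,-.135,.50],O,max_speed=.35)
bot.set_gripper(0,30)
s=P(1.69,.03)
bot.line_to([s[0],s[1],.5],O,max_speed=.3)
bot.line_to(s,O,max_speed=.25)
bot.hold(.2)
print(bot.current_clock(),bot.current_ee_pos(),s,bot.current_contact_force())
c=bot.read_camera("scene"); save(c,"s5");crop(c["pixels"],80,60,300,260,3.5,"s5c.png")
c=bot.read_camera("top"); save(c,"t5");crop(c["pixels"],385,100,635,270,3.2,"t5c.png")
E
```

```text
35.8333 [ 0.55673868 -0.31501408  0.34755317] [ 0.55602758 -0.31467594  0.34518974] [-0.13980155 -0.03211709  0.19951374]
```

View pics/s5c.png

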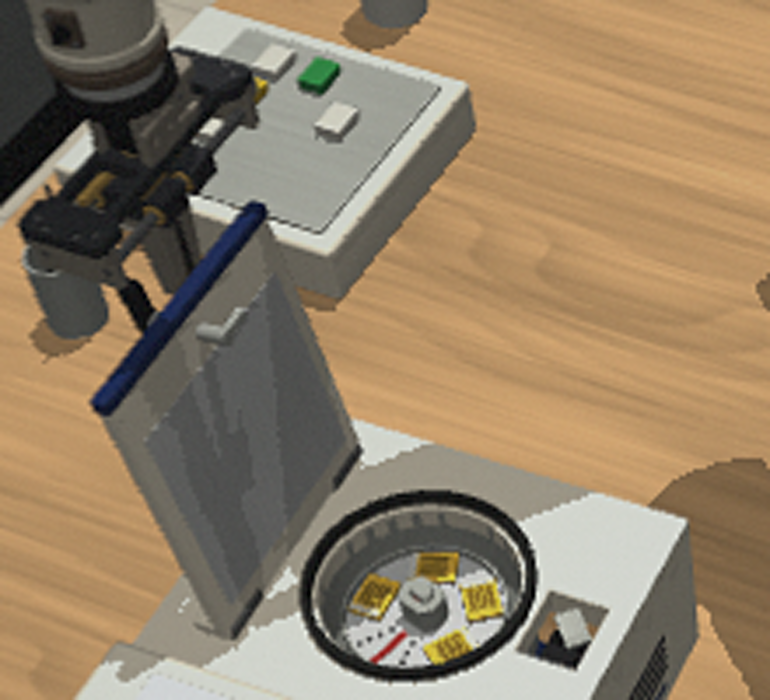

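```bash
python3 - <<'E'
from lid import *
from workcell import bot
f0=np.array(bot.current_contact_force())
for a in [1.66,1.5,1.35,1.2,1.05,.9,.75,.6,.45,.32,.2,.12]:
    bot.line_to(P(a),O,max_speed=.12)
    f=np.array(bot.current_contact_force())-f0
    print(a,f.round(1),(np.array(bot.current_ee_pos())-P(a)).round(4)*1e3)
    if np.linalg.norm(f)>22: print("STOP");break
print(bot.current_clock())
c=bot.read_camera("scene"); save(c,"s6");crop(c["pixels"],80,60,300,260,3.5,"s6c.png")
E
```

```text
1.66 [-0.3 -0.1 -0.2] [0.2 0.9 0.5]
1.5 [ 1.   0.1 -0.6] [0.1 0.6 0.3]
1.35 [-0.3  0.6  0.2] [0.  0.6 0. ]
1.2 [-0.8 -0.2 -0.1] [-0.   0.5 -0.1]
1.05 [-0.8  1.2 -1.2] [-0.   0.3 -0.1]
0.9 [ 1.  -0.4 -0.7] [-0.1  0.1 -0.1]
0.75 [-0.2  0.5 -0.3] [-0.1  0.1 -0.1]
0.6 [ 0.5  0.4 -0.4] [-0.2  0.1 -0.2]
0.45 [ 0.2  0.4 -0.4] [-0.1 -0.  -0.1]
0.32 [ 0.3  0.5 -0.6] [-0.1 -0.1  0. ]
0.2 [ 0.4  0.9 -0.2] [-0.1 -0.1  0.1]
0.12 [ 0.3  0.5 -0.7] [-0.3 -0.  -0.1]
40.55
```

View pics/s6c.png

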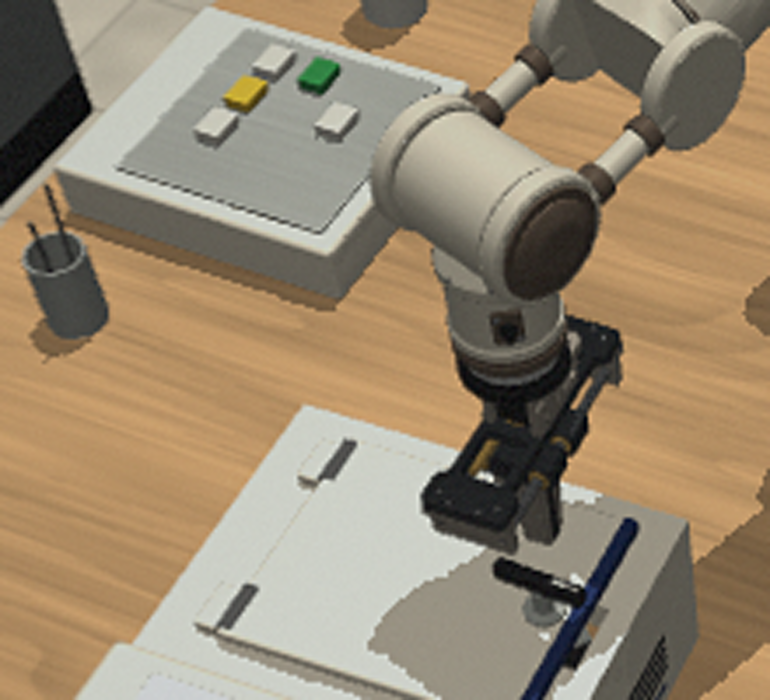

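The lid follows. Finishing the shut with a gentle press.

```bash
python3 - <<'E'
from lid import *
from workcell import bot
f0=np.array(bot.current_contact_force())
for a,g in [(.06,0),(.03,0),(.015,0),(.0,0),(0,-.001),(0,-.002),(0,-.003)]:
    bot.line_to(P(a,g),O,max_speed=.05)
    f=np.array(bot.current_contact_force())-f0; e=bot.current_ee_pos()
    print(a,f.round(1),e[2].round(4))
    if f[2]>11: print("STOP");break
p=P(0); 
bot.line_to([p[0],p[1],.26],O,max_speed=.25)
# view of handle
t=H+.21*YM
bot.line_to([t[0]+YM[0]*.0,t[1],.27],O,max_speed=.25); bot.hold(.3)
c=bot.read_camera("wrist"); save(c,"w7"); print(bot.current_clock(),bot.current_ee_pos(),t)
c=bot.read_camera("scene"); save(c,"s7");crop(c["pixels"],80,60,300,260,3.5,"s7c.png")
E
```

```text
0.06 [ 0.4 -0.3 -0. ] 0.1795
0.03 [-0.4 -1.2 -1.3] 0.1736
0.015 [ 0.2 -0.4  0.1] 0.171
0.0 [-1.9 -0.3  4.5] 0.1689
0 [-3.5  0.1  7.6] 0.1685
0 [-5.7 -0.5 13.2] 0.1683
STOP
43.5 [ 0.59554977 -0.035137    0.26983652] [ 0.59604398 -0.0348672   0.162     ]
```

View pics/w7.png

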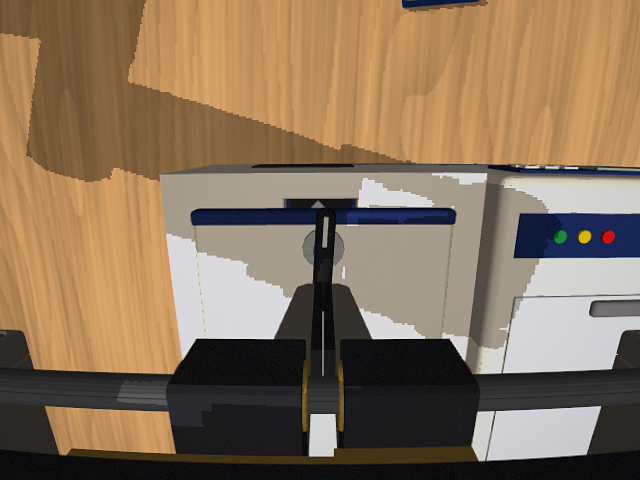

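View pics/s7c.png

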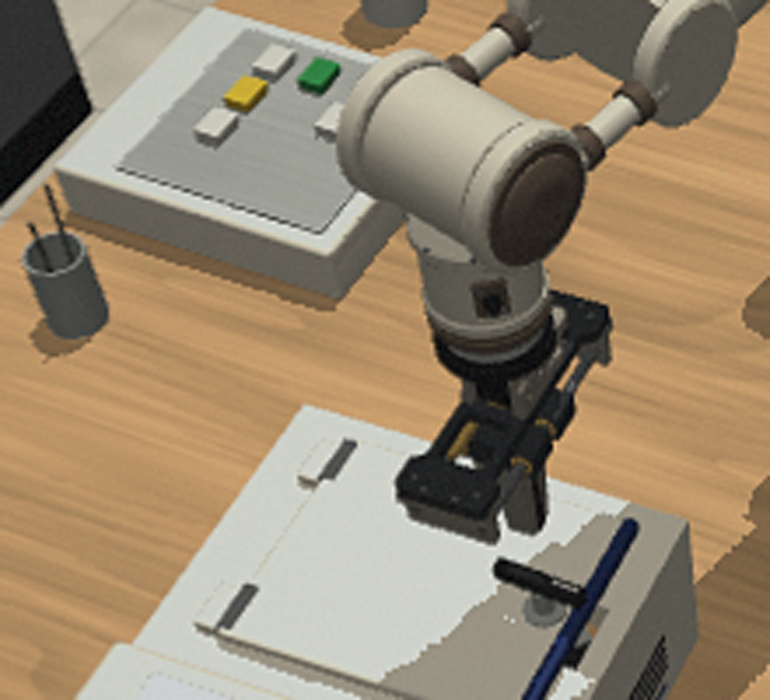

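```bash
python3 - <<'E'
from lid import *
c=load("w7"); crop(c["pixels"],270,180,390,300,6,"w7c.png")
t=H+.21*YM
for d,z in ((.036,.208),(0,.208),(0,.168)): print(d,z,proj(c,[*(t+d*YM)[:2],z]))
E
```

```text
0.036 0.208 [[323.77512561 209.27920192]]
0 0.208 [[323.82039487 262.83216512]]
0 0.168 [[323.69435412 246.66690718]]
```

View pics/w7c.png

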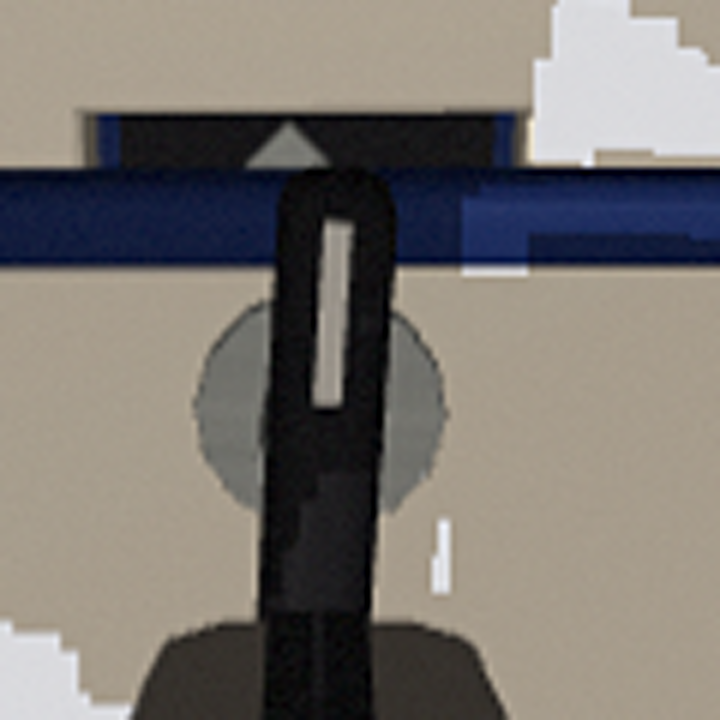

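Lid is shut; bar front end at crop (336,175), about 2.5° clockwise of straight, base disc at predicted pivot. Gripping the bar and turning.

```bash
python3 - <<'E'
from lid import *
from workcell import bot
t=(H+.21*YM)[:2]
y0=PSI-np.radians(2.5)
bot.set_gripper(.42)
bot.line_to([*t,.225],down(y0),max_speed=.15)
bot.line_to([*t,.184],down(y0),max_speed=.08)
print(bot.current_contact_force(),bot.current_ee_pos())
bot.set_gripper(0,30)
print(bot.current_opening(),bot.current_contact_force(),bot.current_clock())
m0=np.array(bot.current_ft_torque()); f0=np.array(bot.current_contact_force())
for d in list(range(12,91,6))+[92]:
    z=.184-.002*d/90
    bot.goto([*t,z],down(PSI-np.radians(d)))
    m=np.array(bot.current_ft_torque())-m0; f=np.array(bot.current_contact_force())-f0
    x=Rn.from_rotvec(bot.current_tool_rot()).as_matrix()[:,0]
    print(d,np.degrees(PSI-np.arctan2(x[1],x[0])).round(1),"f",f.round(1),"m",m.round(2),round(bot.current_clock(),2))
    if np.linalg.norm(f)>30 or abs(m[2])>2: print("STOP");break
print(bot.current_opening())
E
```

```text
[0.83397519 1.11532069 0.36192782] [ 0.59606556 -0.03485283  0.18392535]
0.14895579807555334 [-3.87506568  0.38841911  4.05812462] 45.8667
12 11.8 f [0.1 0.5 0.6] m [0.07 0.19 0.04] 46.15
18 17.8 f [-0.1  0.4  0.4] m [0.04 0.24 0.06] 46.4
24 23.8 f [-0.9 -0.5  0.4] m [-0.02  0.19  0.09] 46.65
30 29.8 f [-0.3 -0.5  1.5] m [0.08 0.23 0.02] 46.9
36 35.8 f [-0.5 -0.5  1.5] m [0.04 0.2  0.01] 47.15
42 41.8 f [ 0.4 -0.6  1.8] m [0.07 0.23 0.02] 47.4
48 47.8 f [ 0.2 -1.   1.4] m [0.14 0.16 0.03] 47.65
54 53.8 f [-0.2 -0.7  2. ] m [0.01 0.23 0.02] 47.9
60 59.8 f [ 0.4 -0.8  2.9] m [0.04 0.21 0.01] 48.15
66 65.8 f [-0.  -0.6  1.9] m [0.06 0.14 0.11] 48.4
72 71.7 f [ 0.7 -1.4  1. ] m [-0.02  0.05 -0.01] 48.65
78 77.7 f [-0.  -0.9  1.7] m [-0.    0.09 -0.03] 48.9
84 83.7 f [ 0.3 -1.8  1.3] m [-0.08  0.07 -0.01] 49.15
90 89.7 f [ 1.2 -2.   2.7] m [-0.05  0.11  0.11] 49.4
92 91.7 f [ 0.8 -1.7  2.6] m [-0.09  0.16  0.14] 49.65
0.15303918797244714
```

```bash
python3 - <<'E'
from lid import *
from workcell import bot
t=(H+.21*YM)[:2]
for d in (94,):
    bot.goto([*t,.182],down(PSI-np.radians(d))); bot.hold(.2)
    print(d,bot.current_ft_torque(),bot.current_contact_force(),bot.current_opening())
bot.set_gripper(.42); bot.hold(.1)
x=Rn.from_rotvec(bot.current_tool_rot()).as_matrix()[:,0]; print(np.degrees(PSI-np.arctan2(x[1],x[0])))
bot.line_to([*t,.27],max_speed=.2)
# step back to see whole bar: camera at tool -y offset
q=t
bot.goto([*(t-.05*YM[:2]),.30],O); bot.hold(.3)
c=bot.read_camera("wrist"); save(c,"w8"); print(bot.current_clock())
crop(c["pixels"],170,120,490,320,2.5,"w8c.png")
E
```

```text
94 [-0.14604878  0.6358995   0.3349794 ] [-2.17893527 -1.82703487  7.29606707] 0.15234667955900022
93.98178123616931
53.2
```

View pics/w8c.png

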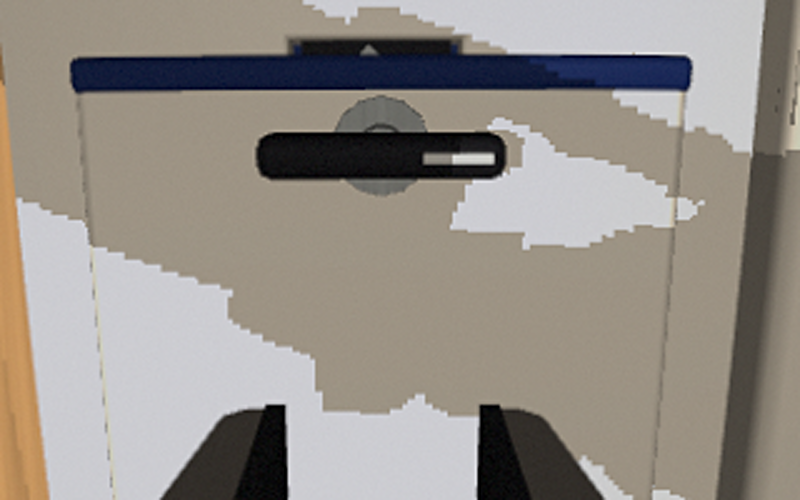

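```bash
python3 - <<'E'
from h import *
c=load("w8"); crop(c["pixels"],190,135,470,205,2.85,"w8d.png")
from workcell import bot
c=bot.read_camera("scene"); save(c,"s9")
E
```

```text
(no output)
```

View pics/w8d.png

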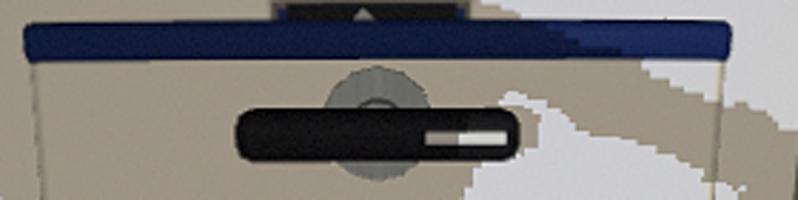

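View pics/s9.png

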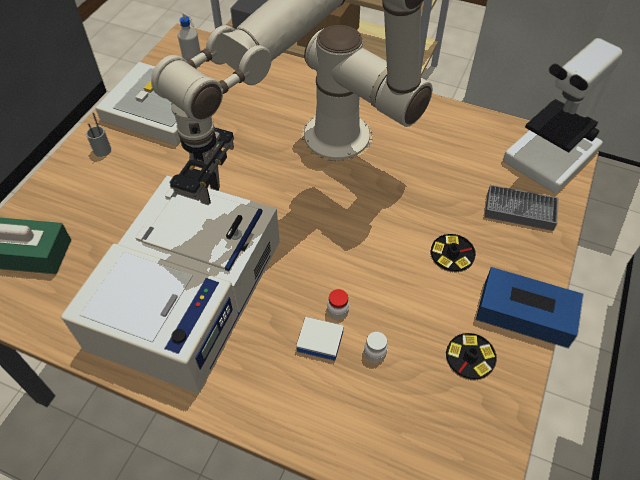

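The bar lies parallel to the lid's front strip with its white mark to the right, so it has turned clockwise. In the scene view the jars at (339,300) and (376,345), the slide box at (320,338) and the black look-alikes are where they started. Handing in.

```bash
python3 - <<'E'
from workcell import bot
print(bot.job_done(),bot.current_clock())
E
```

```text
the job is handed in; nothing more can be done
the job is handed in; nothing more can be done
```

I loaded the tissue processor and latched it, then handed the job in at about 53 s of the 72 s.

- **Trays:** I put the blue tray on the spindle first and the yellow steel tray on top. Each slid down freely and met contact at its expected height. The blue tray's underside stopped at z ≈ 0.085 m, on the shoulder, and the yellow one stopped 28 mm higher. The pictures showed both red lines in line with the spindle's flat, and the spindle tip just above the top hub.
- **Lid:** I pushed it shut from behind and pressed it down with about 13 N.
- **Latch:** I turned the T-handle clockwise a full quarter turn to what looked like its end stop, where the torque rose to about 0.33 N m. In the last wrist picture the bar is parallel to the lid's front edge to within about 0.5°.
- **Bystanders:** The jars, slide box and black look-alikes are where they started in the last scene picture, and the gripper was clear of everything.

No checks failed. The one figure that disagreed was the camera reading of where the hub sat in the gripper, which changed by about 0.7 mm between two pictures of the blue tray; the fit's clearance took that up. I did not measure how tightly the lid is drawn on the gasket and infer it from the handle's full turn.

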